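# Fit the matching post to a mandrel rest

### The arm

A 6-joint arm with a two-finger parallel gripper is mounted at the origin on the work surface. World frame = base frame: x ahead of the robot, y to its left, z up, the work surface at z = 0. Lengths are in mm, angles in rad, forces in N, time in s.
With the tool pointing down it reaches from about 300 to 775 mm from the base axis. Payload 14.6 kg.
Tool frame: the origin (TCP) lies between the finger pads; the fingertips stand 25 mm ahead of it and the grasp point (between the pads) lies 6 mm ahead of it; z points along the fingers, y is the line along which they close (so a half turn about z gives the same grasp; the last joint's range is limited). The gripper opens to 94 mm and grips with 3 to 60 N. Pads are 16 mm wide; open, the fingers measure 119 mm over their backs; the gripper's body (75 mm by 177 mm) begins 78 mm behind the grasp point.
Start: joints at [-1.208, 0.3, 1.521, -0, 1.321, -0.067], TCP at [229.171, -499.97, 230.446] pointing down, gripper open.
Joint ranges: [-3.03, 3.03], [-0.79, 2.21], [0.23, 2.52], [-1.04, 4.18], [0, 3.07], [-2.55, 2.55]. Speed limits (rad/s): [2.22, 2.22, 2.57, 3.14, 3.14, 3.14].

### API

Orientations are given as [roll, pitch, yaw] about the fixed x, y, z axes, in that order (R = Rz(yaw) Ry(pitch) Rx(roll)).
In Python, from cell import manip gives the robot as it stands. The module is installed in compiled form; this text tells all that it offers.
- The arm moves only by the tool step_arm, never from a script. Its argument "series" is one flat list of numbers, 5 for each row, row after row: the shift along the world's x, y, z in mm, then the turn about the world's z in rad, then the closure, from 0 (fully open) to 1 (shut). In form: [dx, dy, dz, spin, jaw, dx, dy, dz, spin, jaw, ...]. A call has 1 to 20 rows; each row shifts and turns the commanded pose from where the row before left it; what a row does not reach is not made up. A row lasts 1/8 s, in which the tool goes at most 62.5 mm and 10.7 degrees, less where a joint would pass 70% of its speed; a pose out of reach is approached as far as the arm can. A call is refused whole if a number of a shift passes 62.5 or a number of a turn 0.188, either way. A call with a gripper value outside its range is refused whole. The fingers move at their own pace and stop on an object; "squeeze" is the grip in N (left out, the last holds). Time passes only in rows, so rows that do not move let the fingers close. It gives the time, the measured TCP pose, the force, the opening and the grip force at its end, in the units of the state.
- manip.read_state(): the state, without advancing time (a new reading comes with each control period).
- manip.camera(name): name is "scene" or "side" or "wrist"; returns (picture, depth): 400x640x3 uint8, blue, green, red; 400x640 float32, mm along the optical axis (not along the pixel's ray), 0 where there is no reading.
- manip.camera_info(name): a dict with "fovy" (degrees; the focal length in pixels is half the picture's height over the tangent of half this angle, whatever the lens; pixels are square), "cx", "cy" (the principal point, pixels), "k1" (the pictures are not rectified: a ray, as slopes to the right and down, at radius r is drawn at 1 + k1 r^2 times it, then the intrinsics apply), "eye" and "orientation" of the camera in the world. Camera axes: x right, y down, z forward; pixel columns grow to the right and rows downward; lengths in mm; the calibration is good to about 2 mm. A picture is of the moment at which its call begins: read the wrist's pose just before it. camera_info takes no time and is no camera call; for the wrist camera it gives the pose at the moment of the call.
- manip.sign_off(): hands the job in; it is judged then, once.
The state is a dict: "clock": time; "joints": joint angles; "qd": joint speeds; "effort": joint torques, N m; "eef_pos": TCP position; "eef_rot": TCP orientation; "wrist_force": force on the tool from outside, world axes, zero at the start; "moment": the same for the moment, N m; "finger_gap": finger opening in mm; "finger_force": force on a finger pad.
Only numpy, scipy, OpenCV 4.12 (cv2) and the standard library are available. Lean on these libraries where they do the work, as an engineer would, in place of code of your own. Each camera call takes 0.05 s, during which the arm holds its last target. There are 200 camera calls.

### The job

Complete the mandrel rest on the glass bench: its empty socket needs the post that will stand with its top level with the aluminium post already on the blue base. Take the depth rod from its stand, feel gently for the bottom of the socket with it to learn the depth, and hang the rod back in its stand; then take only the right one of the four coloured posts from the rack and lower it, without dropping it, until it stands upright on the bottom of the socket. Do not push hard on the base, leave the other posts hanging in the rack and do not disturb the other things on the bench.

Things in the scene. Friction and masses are not known exactly. Their poses are not given: they have to be found in the camera images.
- socket (a point): centre of the mouth of the empty socket in the flat top (62 mm above the bench) of the blue base, 62 mm from its middle towards the base's -y. A rigid blind round hole, 13.3 mm across, 1.5 mm chamfer, straight down, with a flat floor of stiff rubber (gives about 1 mm for 6 N, at most 4 mm); it is 18, 27, 36 or 45 mm deep; its pose does not tell. z up, axes along the base's
- fixed_top (a point): centre of the top of the aluminium post (head 24 mm across and 46 mm high, then a 12 mm stem) fixed on the same blue base, 117 mm from the socket along the base's +y; its top is 70 mm above the base's top face
- rod_handle (a point): centre of the upright black handle with an orange band (26 mm across, 46 mm high) of the loose steel depth rod, about 110 g. Below it is a round rod 12 mm across, 72 mm long, dark rings at 18, 27, 36, 45, 54 mm from its tip. It starts hanging in its stand, the handle's underside on the stand's top. z up along the rod
- rod_tip (a point): flat end (slightly chamfered) of the depth rod, 95 mm below the centre of its handle
- stand_hole (a point): centre of the 15 mm through hole in the flat top (80 mm above the bench) of the small fixed aluminium stand, 60 x 60 mm, that holds the depth rod; with the rod hung in it the handle's centre is 23 mm above this point
- yellow_head (a point): centre of the yellow head (24 mm across, 46 mm high, black top disc) of the loose post with the shortest stem: 42 mm long, 12 mm across, slightly chamfered foot; 88 mm over all, about 70 g, made to stand 70 mm proud of a socket 18 mm deep. It starts hanging upright in the wooden rack, the head's underside on the rack's top. z up along the post
- red_head (a point): centre of the red head (24 mm across, 46 mm high, black top disc) of the loose post with the second shortest stem: 51 mm long, 12 mm across, slightly chamfered foot; 97 mm over all, about 75 g, made to stand 70 mm proud of a socket 27 mm deep. It starts hanging upright in the wooden rack, the head's underside on the rack's top. z up along the post
- green_head (a point): centre of the green head (24 mm across, 46 mm high, black top disc) of the loose post with the second longest stem: 60 mm long, 12 mm across, slightly chamfered foot; 106 mm over all, about 80 g, made to stand 70 mm proud of a socket 36 mm deep. It starts hanging upright in the wooden rack, the head's underside on the rack's top. z up along the post
- blue_head (a point): centre of the blue head (24 mm across, 46 mm high, black top disc) of the loose post with the longest stem: 69 mm long, 12 mm across, slightly chamfered foot; 115 mm over all, about 85 g, made to stand 70 mm proud of a socket 45 mm deep. It starts hanging upright in the wooden rack, the head's underside on the rack's top. z up along the post
- post_yellow: the yellow post itself; origin at the middle of its foot, 65 mm below the centre of its head; z up along the post
- post_red: the red post itself; origin at the middle of its foot, 74 mm below the centre of its head; z up along the post
- post_green: the green post itself; origin at the middle of its foot, 83 mm below the centre of its head; z up along the post
- post_blue: the blue post itself; origin at the middle of its foot, 92 mm below the centre of its head; z up along the post
- base: the blue cast base of the mandrel rest with its fixed aluminium post, 120 mm (x) by 170 mm (y) by 62 mm, bolted to the bench; do not press on it with more than 30 N; origin at the middle of its underside, on the bench
- rod: the depth rod; origin at its tip, z up towards the handle
- rack: fixed wooden rack, 56 mm (x) by 216 mm (y), top at 80 mm; four 14 mm through holes 56 mm apart along its y at y = -84, -28, 28 and 84 mm, from which the coloured posts hang; origin at the middle of its underside
- torch: bystander: bench torch on a round blue foot 124 mm across, about 190 mm tall; origin under the foot
- marver: bystander: flat black graphite pad, 90 x 70 x 12 mm; origin under its middle
- paddle: bystander: graphite paddle with an orange handle, about 280 mm long, lying flat along its x; origin near its middle, at bench height

How it is judged (in metres and radians):
On the way:
1. the depth rod is pressed lightly on the bottom of the socket (z of rod_tip in the frame of socket below -0.016 m and horizontal distance between rod_tip and socket below 0.004 m and contact force between rod and base above 0.8 N and contact force between rod and the fingers above 0.5 N), for 0.1 s.
At the end, for the whole second after the job is handed in: One post stands at rest in the socket, upright (0.1 rad), centred within 7 mm, its top within 3.5 mm of the fixed post's height; the other three are within 12 mm of where they hung; the rod hangs at rest in its stand (8 mm sideways, 4 mm in height, 0.12 rad upright) (((z of yellow_head in the frame of socket between 0.0435 and 0.0505 m and horizontal distance between yellow_head and socket below 0.007 m and angle between yellow_head's own z axis and vertical below 0.1 rad and linear speed of post_yellow below 0.01 m/s and distance of each of red_head, green_head, blue_head from where it was at the start of the episode below 0.012 m) or (z of red_head in the frame of socket between 0.0435 and 0.0505 m and horizontal distance between red_head and socket below 0.007 m and angle between red_head's own z axis and vertical below 0.1 rad and linear speed of post_red below 0.01 m/s and distance of each of yellow_head, green_head, blue_head from where it was at the start of the episode below 0.012 m) or (z of green_head in the frame of socket between 0.0435 and 0.0505 m and horizontal distance between green_head and socket below 0.007 m and angle between green_head's own z axis and vertical below 0.1 rad and linear speed of post_green below 0.01 m/s and distance of each of yellow_head, red_head, blue_head from where it was at the start of the episode below 0.012 m) or (z of blue_head in the frame of socket between 0.0435 and 0.0505 m and horizontal distance between blue_head and socket below 0.007 m and angle between blue_head's own z axis and vertical below 0.1 rad and linear speed of post_blue below 0.01 m/s and distance of each of yellow_head, red_head, green_head from where it was at the start of the episode below 0.012 m)) and horizontal distance between rod_handle and stand_hole below 0.008 m and z of rod_handle in the frame of stand_hole between 0.019 and 0.027 m and angle between rod_handle's own z axis and vertical below 0.12 rad and linear speed of rod below 0.01 m/s); the robot touches nothing.
It fails at once if the base or the post fixed on it is pushed with more than 30 N (contact force between base and anything else above 30 N).
It fails at once if a second post is taken from the rack (two posts moved more than 30 mm) (distance of each of yellow_head, red_head from where it was at the start of the episode above 0.03 m or distance of each of yellow_head, green_head from where it was at the start of the episode above 0.03 m or distance of each of yellow_head, blue_head from where it was at the start of the episode above 0.03 m or distance of each of red_head, green_head from where it was at the start of the episode above 0.03 m or distance of each of red_head, blue_head from where it was at the start of the episode above 0.03 m or distance of each of green_head, blue_head from where it was at the start of the episode above 0.03 m).
It fails at once if a post or the rod is dropped (faster than 0.4 m/s out of the gripper) ((linear speed of rod above 0.4 m/s and contact force between rod and the fingers below 0.05 N) or (linear speed of post_yellow above 0.4 m/s and contact force between post_yellow and the fingers below 0.05 N) or (linear speed of post_red above 0.4 m/s and contact force between post_red and the fingers below 0.05 N) or (linear speed of post_green above 0.4 m/s and contact force between post_green and the fingers below 0.05 N) or (linear speed of post_blue above 0.4 m/s and contact force between post_blue and the fingers below 0.05 N)).
It fails at once if the torch, the graphite pad or the paddle is moved more than 20 mm (distance of any of torch, marver, paddle from where it was at the start of the episode above 0.02 m).
It also fails if it takes over 70 s, if anything falls off the work surface, if the arm or the gripper's body presses on something with over 40 N, if the wrist force passes 120 N, or if a joint passes its speed limit or range.

## Working session

There is one attempt and no reset: what is moved stays moved. The work goes in short steps, Python scripts to look and compute and a tool call to move; the robot and the scene stay as the last step left them, time stands still between calls to the robot, and variables do not carry over. Pictures are saved under pics/ and viewed, at most 10 in all, crops included, and the job is handed in when it is done.

Besides the shell and the picture viewer there is one more tool, called by a JSON object that holds its "api" and its "payload". step_arm: Moves the arm, as the interface text tells. Its arguments: {"type":"object","properties":{"series":{"type":"array"},"squeeze":{"type":"number"}},"required":["series"]}

```bash
mkdir -p pics; cat > h.py <<'E'
import numpy as np, cv2
from scipy.spatial.transform import Rotation as R
from cell import manip
def rot(o):
    o=np.array(o,float)
    return o if o.shape==(3,3) else R.from_euler('xyz',o).as_matrix()
def cloud(info,depth):
    f=200/np.tan(np.radians(info['fovy']/2))
    v,u=np.mgrid[0:400,0:640].astype(float)
    x=(u-info['cx'])/f;y=(v-info['cy'])/f
    K=np.eye(3);d=np.array([info['k1'],0,0,0,0.])
    p=cv2.undistortPoints(np.stack([x,y],-1).reshape(-1,1,2),K,d).reshape(400,640,2)
    P=np.dstack([p[...,0]*depth,p[...,1]*depth,depth])
    W=P@rot(info['orientation']).T+np.array(info['eye'])
    W[depth<=0]=np.nan
    return W
def shot(name,tag):
    i=manip.camera_info(name); im,d=manip.camera(name)
    cv2.imwrite(f'pics/{tag}.png',im); W=cloud(i,d); np.savez(f'pics/{tag}.npz',im=im,W=W)
    return im,W
E
python3 - <<'E'
from h import *
print(manip.read_state())
for n in('scene','side','wrist'):
    print(manip.camera_info(n))
a=[shot(n,n+'0')[0] for n in('scene','side')]
cv2.imwrite('pics/both.png',cv2.resize(np.vstack(a),(480*1,600)) if 0 else a[0])
E
```

```text
{'clock': 0.0, 'joints': array([-1.20759672e+00,  3.00489626e-01,  1.52159094e+00, -1.55315664e-05,
        1.32070996e+00, -6.65615378e-02]), 'qd': array([ 1.93015348e-04, -1.16321928e-04,  5.23792542e-04, -4.13708085e-05,
       -1.86985471e-04, -1.72857943e-03]), 'effort': array([-8.58035892e-04, -5.31804764e+01, -3.52736521e+01,  7.07848719e-02,
        2.43876205e-02, -7.96730183e-05]), 'eef_pos': array([ 229.08702338, -499.75439067,  229.87198582]), 'eef_rot': array([-3.14039643e+00, -6.46627591e-05,  4.29764954e-01]), 'wrist_force': array([-0.32825937,  0.03745394,  0.10630251]), 'moment': array([ 0.02117836,  0.02094509, -0.05044996]), 'finger_force': 0.0, 'finger_gap': 93.99773200697055}
{'fovy': 52.71236971905038, 'cx': 315.82725058029615, 'cy': 201.1714938723561, 'k1': -0.09538729716639427, 'eye': array([1274.12777468,  267.42918673, 1123.1395742 ]), 'orientation': array([-2.53446066, -0.01259073,  1.97887577])}
{'fovy': 54.79529689822831, 'cx': 320.26092269815933, 'cy': 201.87363861395644, 'k1': -0.02084552504082096, 'eye': array([ 60.47329745, 527.62394524, 845.15902147]), 'orientation': array([-2.33341576e+00, -1.05222878e-03, -2.32817795e+00])}
{'fovy': 67.47087367908681, 'cx': 320.05389201055567, 'cy': 203.1702317443073, 'k1': -0.05619827572004313, 'eye': array([ 288.22027254, -473.72260037,  384.8130246 ]), 'orientation': array([ 2.91390235e+00,  1.44182565e-03, -1.14053189e+00])}
```

View pics/scene0.png

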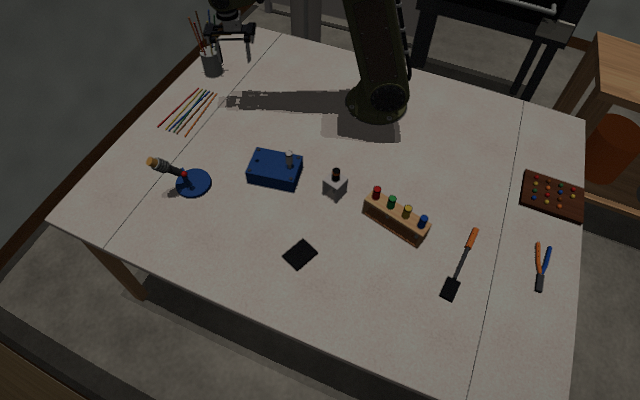

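View pics/side0.png

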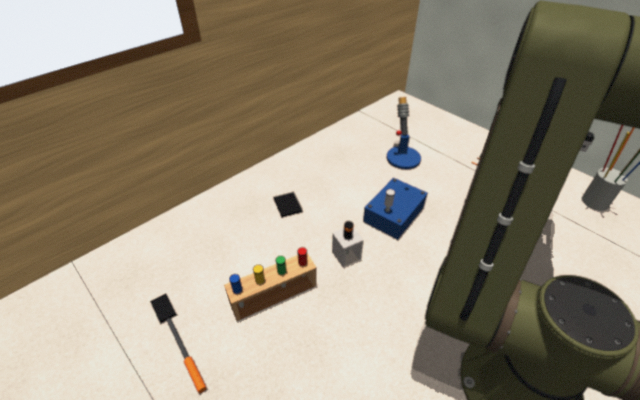

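The scene view shows the blue base at (275,169) with its fixed post at (289,158) and the socket at (256,160). The rod and stand are at (336,180), and the red, green, yellow and blue posts run from (377,190) to (423,220). The side view agrees.

```bash
python3 - <<'E'
from h import *
for tag,pts in (('scene0',dict(base=(268,175),fixed=(289,155),socket=(256,160),rod=(336,171),stand=(328,184),red=(377,188),green=(392,199),yel=(408,210),blue=(424,219))),
 ('side0',dict(base=(405,205),fixed=(390,193),socket=(407,188),rod=(348,226),red=(302,252),green=(281,260),yel=(259,269),blue=(236,279)))):
    z=np.load(f'pics/{tag}.npz');W=z['W']
    for k,(u,v) in pts.items(): print(tag,k,np.round(W[v,u],0))
    # base top face
    def fit(lo,hi,c,r):
        m=(abs(W[...,2]-(lo+hi)/2)<(hi-lo)/2)&(np.hypot(W[...,0]-c[0],W[...,1]-c[1])<r)
        q=W[m][:,:2].astype(np.float32);print(len(q),q.mean(0),cv2.minAreaRect(q))
    b=W[pts['base'][1],pts['base'][0]]; fit(57,67,b,140)
    for k in ('fixed','rod','red','green','yel','blue'):
        c=W[pts[k][1],pts[k][0]]
        fit(c[2]-4,c[2]+4,c,18)
E
```

```text
scene0 base [ 560. -201.   64.]
scene0 fixed [ 502. -148.  129.]
scene0 socket [ 510. -275.   52.]
scene0 rod [501.  17. 127.]
scene0 stand [527.   2.  82.]
scene0 red [511. 157. 126.]
scene0 green [535. 213. 130.]
scene0 yel [548. 269. 121.]
scene0 blue [563. 321. 126.]
1236 [ 514.0712  -206.29219] ((508.542724609375, -205.5251922607422), (124.4043960571289, 168.7538299560547), 8.804702758789062)
24 [ 501.9111  -152.87852] ((500.12762451171875, -152.54360961914062), (21.73600959777832, 19.677322387695312), 24.334367752075195)
41 [499.88504   14.458522] ((499.389404296875, 14.351726531982422), (22.476993560791016, 22.480186462402344), 23.829479217529297)
45 [515.64264 157.44849] ((515.145263671875, 157.8512420654297), (22.639001846313477, 22.984760284423828), 40.614051818847656)
23 [531.7254  211.44707] ((529.7959594726562, 210.0240020751953), (20.346343994140625, 21.74808120727539), 69.8478012084961)
29 [547.2821 268.0485] ((546.2894897460938, 266.42181396484375), (24.360553741455078, 22.179536819458008), 76.2851791381836)
45 [560.0349 320.1532] ((559.649169921875, 319.6567077636719
[... 488 characters left out ...]
31188964844), (23.733768463134766, 24.06545639038086), 52.07460021972656)
54 [495.90436   16.068224] ((496.29644775390625, 15.715839385986328), (23.45806312561035, 19.817907333374023), 49.47900390625)
71 [513.42645 158.63336] ((513.35888671875, 159.3942108154297), (22.27973747253418, 21.43747901916504), 19.60561180114746)
78 [528.5457  211.79028] ((528.9268188476562, 211.19769287109375), (21.15627098083496, 23.94378662109375), 50.82108688354492)
82 [543.3515  265.77527] ((544.0076904296875, 265.40875244140625), (23.289827346801758, 23.731685638427734), 30.64637565612793)
83 [557.6037 320.3554] ((559.27001953125, 319.4635009765625), (24.178836822509766, 24.662296295166016), 87.76815032958984)
```

{"api": "step_arm", "payload": {"series": [30,42,6,0.1,0,30,42,6,0.1,0,30,42,6,0.1,0,30,42,6,0.1,0,30,42,6,0.1,0,30,42,6,0.1,0,30,42,6,0.1,0,30,42,6,0.1,0,30,42,6,0.07,0,0,0,0,0,0,0,0,0,0,0], "squeeze": 15}}

```text
clock: 1.48
eef_pos: [498.8, -122.2, 284.0]
eef_rot: [-3.141, 0.0, 1.299]
wrist_force: [-0.2, -0.5, 0.1]
finger_gap: 94.1
finger_force: 0.0
```

```bash
python3 - <<'E'
from h import *
s=manip.read_state();print(s['eef_pos'],s['eef_rot'],s['clock'],s['wrist_force'])
shot('wrist','w1')
E
```

```text
[ 498.83111609 -122.22765556  284.03196409] [-3.14072231e+00  1.68234182e-04  1.29948370e+00] 1.475 [-0.21665879 -0.53792016  0.0692418 ]
```

View pics/w1.png

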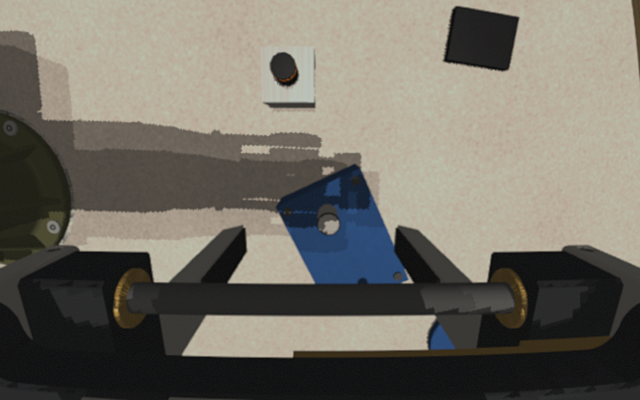

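The wrist view shows the rod handle's top at (284,65) on the stand and the fixed post at (328,220). The socket at (362,283) is half hidden by the gripper. Next I measure the rod.

```bash
cat >> h.py <<'E'
def top(W,c,zt,r=20,dz=4,rad=12):
    m=(abs(W[...,2]-zt)<dz)&(np.hypot(W[...,0]-c[0],W[...,1]-c[1])<r)
    q=W[m]; (x,y),rr=cv2.minEnclosingCircle(q[:,:2].astype(np.float32))
    return len(q),np.round([x,y,rr,*q.mean(0)],1)
E
python3 - <<'E'
from h import *
W=np.load('pics/w1.npz')['W']
print('rod',top(W,(498,15),126),'fixed',top(W,(499,-152),132))
m=(abs(W[...,2]-80)<5)&(np.hypot(W[...,0]-500,W[...,1]-15)<60)
print('stand',cv2.minAreaRect(W[m][:,:2].astype(np.float32)))
print(W[65,284],W[283,362],W[277,398])
E
```

```text
rod (595, array([498.1,  13.2,  13.3, 498.2,  12.9, 126.5])) fixed (403, array([ 499.7, -153.6,   12.4,  499.7, -153.1,  132.7]))
stand ((497.9054870605469, 13.46173095703125), (60.775001525878906, 60.8438606262207), 74.32740020751953)
[499.86924784  12.85224307 127.40176359] [516.69896301 -98.8863685  369.69572379] [ 568.01168495 -272.90937499   64.21259775]
```

{"api": "step_arm", "payload": {"series": [-0.5,45,0,0,0,0,45,0,0,0,0,45,0,0,0,0,0,-45,0,0,0,0,-45,0,0,0,0,-40,0,0,0,0,-30,0,0,0,0,-13,0,0,0,0,0,0,0,0,0,0,0,1,0,0,0,0,1,0,0,0,0,1,0,0,0,0,1,0,0,0,0,1,0,0,0,0,1], "squeeze": 15}}

```text
clock: 3.4
eef_pos: [498.7, 13.0, 111.4]
eef_rot: [-3.142, 0.0, 1.3]
wrist_force: [0.3, 0.3, 0.0]
finger_gap: 37.7
finger_force: 0.0
```

{"api": "step_arm", "payload": {"series": [0,0,0,0,1,0,0,0,0,1,0,0,0,0,1,0,0,0,0,1,0,0,0,0,1], "squeeze": 25}}

```text
clock: 4.03
eef_pos: [498.6, 13.0, 111.4]
eef_rot: [-3.141, 0.0, 1.3]
wrist_force: [0.2, 0.7, 0.2]
finger_gap: 25.5
finger_force: 25.0
```

```bash
python3 - <<'E'
from h import *
W=np.load('pics/scene0.npz')['W']
m=(W[...,2]>25)&(W[...,2]<230)&(W[...,1]<-280)&(W[...,1]>-600)&(W[...,0]>400)
q=W[m];print(len(q),np.nanmin(q,0),np.nanmax(q,0)); h=q[q[:,2]>90];print(h.min(0),h.max(0))
E
```

```text
854 [ 459.25359575 -568.63215392   25.03777194] [1453.15307786 -280.16936949  221.64824159]
[ 667.42009525 -519.10385296   90.17779104] [1453.15307786 -389.9077163   221.64824159]
```

{"api": "step_arm", "payload": {"series": [0,0,10,0,1,0,0,20,0,1,0,0,40,0,1,0,0,45,0,1,0,0,45,0,1]}}

```text
clock: 4.65
eef_pos: [498.4, 13.0, 273.6]
eef_rot: [3.141, -0.0, 1.3]
wrist_force: [-0.1, -0.0, -0.9]
finger_gap: 25.6
finger_force: 25.0
```

{"api": "step_arm", "payload": {"series": [0,-30,0,0,1,0,-50,0,0,1,0,-50,0,0,1,0,-50,0,0,1,0,-50,0,0,1,0,-50,0,0,1,0,-40,0,0,1,0,-30,0,0,1,0,0,0,0,1,0,0,0,0,1]}}

```text
clock: 5.9
eef_pos: [498.7, -336.3, 271.8]
eef_rot: [3.142, -0.0, 1.3]
wrist_force: [0.0, 0.4, -0.6]
finger_gap: 25.7
finger_force: 25.0
```

```bash
python3 - <<'E'
from h import *
s=manip.read_state();print(s['eef_pos'],s['eef_rot'],s['clock'],s['wrist_force'])
im,W=shot('wrist','w2')
print('fixed',top(W,(499,-152),132))
m=(abs(W[...,2]-62)<5)&(np.hypot(W[...,0]-508,W[...,1]+206)<130)
print('base',cv2.minAreaRect(W[m][:,:2].astype(np.float32)))
E
```

```text
[ 498.68192914 -336.34647513  271.76948809] [ 3.14153083e+00 -1.40981610e-04  1.29998380e+00] 5.9 [ 0.00462113  0.37323642 -0.62980998]
fixed (543, array([ 499.1, -153.7,   12.4,  498.9, -155.8,  132.5]))
base ((507.8919982910156, -206.9886474609375), (120.45667266845703, 171.50555419921875), 9.657532691955566)
```

View pics/w2.png

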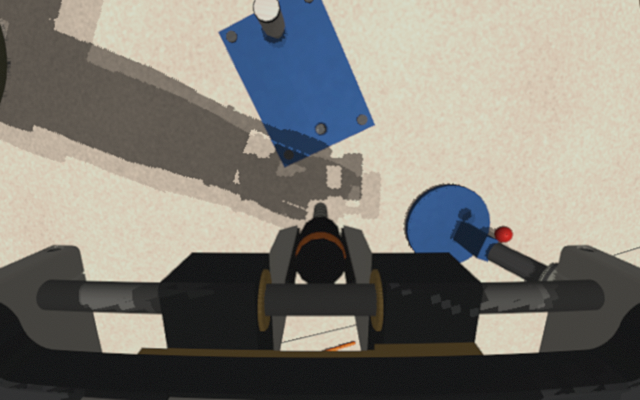

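The socket mouth is at (320,128), with bolts at (361,119) and (232,36). The held rod's tip shows at (320,212).

```bash
python3 - <<'E'
from h import *
z=np.load('pics/w2.npz');im,W=z['im'],z['W']
c=im[112:144,302:340];g=c[...,0].astype(int)-c[...,2]
m=(g<35).astype(np.uint8)
n,l,st,ce=cv2.connectedComponentsWithStats(m);print(n,st,ce)
for r in g[::2]: print(' '.join(f'{v:3d}' for v in r[::2]))
# plane intersection by local affine fit of surface points at z~62
A=[];B=[]
for v in range(95,160):
    for u in range(285,350):
        p=W[v,u]
        if abs(p[2]-63)<3: A.append([u,v,1,u*v,u*u,v*v]);B.append(p[:2])
M=np.linalg.lstsq(np.array(A,float),np.array(B),rcond=None)[0]
for i in range(1,n):
    if st[i,4]>30:
        u,v=ce[i]+[302,112]; print(u,v,np.array([u,v,1,u*v,u*u,v*v])@M)
P=np.array([499.2,-153.6]);C=np.array([507.9,-207.]);y=(P-C)/np.linalg.norm(P-C);print('geom',C-62*y,P-117*y)
th=np.radians(9.66);print(P+117*np.array([np.sin(th),-np.cos(th)]))
q=W[195:225,300:340].reshape(-1,3);q=q[(q[:,2]>150)];print('rod',q[q[:,2]<185].mean(0),q[:,2].min())
E
```

```text
3 [[   0    0   38   32 1115]
 [  14   11   10   12   93]
 [  33   30    5    2    8]] [[18.38026906 15.30313901]
 [18.48387097 16.55913978]
 [35.375      30.625     ]]
 90  91  92  92  93  91  93  93  92  92  90  94  93  92  92  93  93  93  93
 91  90  92  93  91  93  91  92  90  92  91  92  93  92  92  94  92  93  93
 91  91  90  93  92  93  93  91  92  92  95  92  93  93  93  94  92  92  93
 91  91  91  90  93  92  92  92  93  93  96  94  93  94  94  93  92  91  93
 91  90  90  91  92  92  93  93  94  95  94  95  94  94  94  93  92  91  93
 88  89  90  91  93  93  93  93  76  67  71  85  93  93  94  93  92  93  94
 90  90  91  92  92  93  93  75  24  -4   0  37  81  94  91  92  91  93  92
 90  90  92  91  92  93  82  23  -5  -4  -5  -1  56  91  92  92  93  92  91
 91  91  93  92  92  93  77   1  -4  -4  -3  -4  37  88  93  93  92  91  93
 91  91  92  93  93  94  85  10  -5  -2  -3  -5  42  89  93  92  91  92  92
 93  92  95  93  92  93  92  46  -2  -5  -5  11  67  93  92  91  93  94  94
 73  60  84  94  93  95  94  90  57  26  42  70  92  93  94  92  93  93  95
 47  46  48  62  89  86  93  94  94  93  95  96  95  94  94  95  94  95  96
 48  48  48  48  54  47  60  83  94  95  95  94  96  95  95  94  95  94  96
 50  49  49  50  47  51  50  51  71  73  91  94  95  96  95  95  95  97  97
 50  48  49  47  51  50  51  49  51  50  55  73  91  95  95  98  91  57  10
320.48387096774195 128.55913978494624 [ 518.18220936 -268.56570797]
geom [ 517.86967577 -268.19318234] [ 518.01374299 -269.077457  ]
[ 518.83273896 -268.94104023]
rod [ 500.60445722 -331.99817808  177.40589789] 169.95723493761506
```

{"api": "step_arm", "payload": {"series": [10,34,0,0,1,9.5,33.7,0,0,1,0,0,-30,0,1,0,0,-30,0,1,0,0,-21.5,0,1,0,0,0,0,1,0,0,0,0,1]}}

```text
clock: 6.82
eef_pos: [518.6, -269.0, 191.3]
eef_rot: [3.14, 0.0, 1.3]
wrist_force: [0.0, -0.6, -1.1]
finger_gap: 25.6
finger_force: 25.0
```

```bash
python3 - <<'E'
from h import *
s=manip.read_state();print(s['eef_pos'],s['eef_rot'],s['clock'],s['wrist_force'])
im,W=shot('wrist','w3')
a,Wa=shot('side','s3')
b,Wb=shot('scene','c3')
cv2.imwrite('pics/m3.png',np.hstack([cv2.resize(im[120:320,240:400],(400,500)),cv2.resize(a[120:245,345:445],(400,500))]))
# rod lower cylinder (z 88..125) xy in each cam
for n,w in(('w',W),('side',Wa),('scene',Wb)):
    m=(w[...,2]>88)&(w[...,2]<125)&(np.hypot(w[...,0]-518,w[...,1]+268)<16)
    print(n,m.sum(),np.round([w[m].min(0),w[m].max(0),w[m].mean(0)],1).tolist() if m.any() else '')
E
```

```text
[ 518.60406653 -269.01094709  191.33114655] [3.13999092e+00 4.05813035e-04 1.30038037e+00] 6.825 [ 0.02343065 -0.59494588 -1.13046839]
w 140 [[513.9, -270.4, 89.5], [525.2, -262.9, 124.9], [520.5, -264.7, 108.7]]
side 36 [[511.0, -271.5, 90.5], [523.8, -261.0, 123.7], [515.9, -265.1, 108.1]]
scene 25 [[516.4, -269.6, 88.5], [523.4, -259.9, 124.2], [520.1, -264.3, 107.1]]
```

View pics/m3.png

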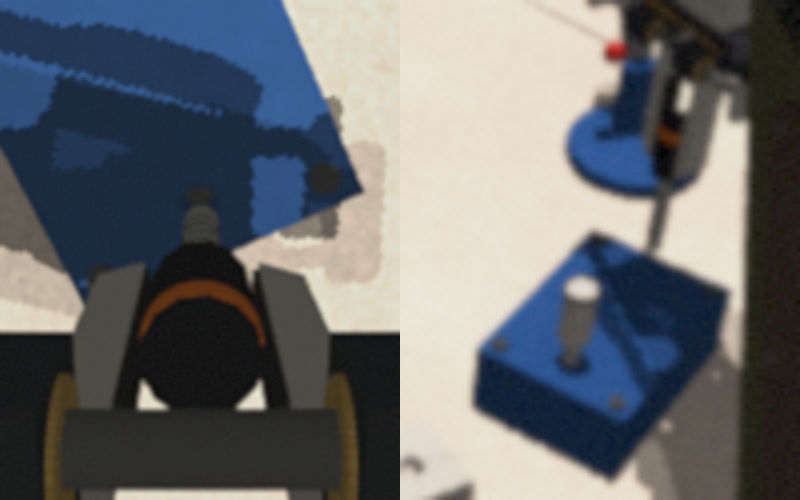

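The hole shows directly below and ahead of the rod at about (199,195) in the left crop, perhaps 0.7 mm to the -x side. I shift slightly and descend.

{"api": "step_arm", "payload": {"series": [-0.7,0.2,-10,0,1,0,0,-10,0,1,0,0,-2,0,1,0,0,-2,0,1,0,0,-2,0,1,0,0,-1,0,1,0,0,-1,0,1,0,0,0,0,1]}}

```text
clock: 7.98
eef_pos: [517.5, -269.1, 162.0]
eef_rot: [3.141, -0.0, 1.3]
wrist_force: [0.5, 0.2, -1.7]
finger_gap: 25.5
finger_force: 25.0
```

{"api": "step_arm", "payload": {"series": [0,0,-2,0,1,0,0,-2,0,1,0,0,0,0,1]}}

```text
clock: 8.35
eef_pos: [517.5, -269.0, 157.7]
eef_rot: [-3.142, -0.0, 1.3]
wrist_force: [0.6, 1.0, -1.0]
finger_gap: 25.6
finger_force: 25.0
```

{"api": "step_arm", "payload": {"series": [0,0,-2,0,1,0,0,-2,0,1,0,0,-2,0,1,0,0,-1.5,0,1,0,0,0,0,1]}}

```text
clock: 8.98
eef_pos: [517.5, -269.0, 150.2]
eef_rot: [-3.141, -0.0, 1.3]
wrist_force: [2.5, 0.5, -1.4]
finger_gap: 25.6
finger_force: 25.0
```

{"api": "step_arm", "payload": {"series": [0.3,0,-1,0,1,0,0,-1,0,1,0,0,-1,0,1,0,0,-1,0,1,0,0,0,0,1]}}

```text
clock: 9.6
eef_pos: [517.7, -269.1, 146.3]
eef_rot: [-3.141, -0.0, 1.3]
wrist_force: [0.3, -0.2, -0.5]
finger_gap: 25.6
finger_force: 25.0
```

{"api": "step_arm", "payload": {"series": [0,0,-1,0,1,0,0,-0.5,0,1,0,0,0,0,1]}}

```text
clock: 9.98
eef_pos: [517.7, -269.1, 144.9]
eef_rot: [-3.141, -0.0, 1.3]
wrist_force: [0.4, 0.6, -1.0]
finger_gap: 25.6
finger_force: 25.0
```

Not 18 mm deep, so I continue towards 27.

{"api": "step_arm", "payload": {"series": [0,0,-2,0,1,0,0,-2,0,1,0,0,-1,0,1,0,0,0,0,1]}}

```text
clock: 10.48
eef_pos: [517.8, -269.0, 139.8]
eef_rot: [-3.141, -0.0, 1.3]
wrist_force: [0.4, 0.7, -2.1]
finger_gap: 25.3
finger_force: 25.0
```

{"api": "step_arm", "payload": {"series": [0,0,-0.7,0,1,0,0,-0.7,0,1,0,0,0,0,1]}}

```text
clock: 10.85
eef_pos: [517.8, -269.1, 138.5]
eef_rot: [-3.142, -0.0, 1.3]
wrist_force: [0.3, 0.4, -1.1]
finger_gap: 25.4
finger_force: 25.0
```

{"api": "step_arm", "payload": {"series": [0,0,-0.7,0,1,0,0,-0.5,0,1,0,0,0,0,1]}}

```text
clock: 11.22
eef_pos: [517.8, -269.1, 137.5]
eef_rot: [3.141, 0.0, 1.3]
wrist_force: [0.5, 1.2, 0.5]
finger_gap: 25.2
finger_force: 25.0
```

{"api": "step_arm", "payload": {"series": [0,0,-0.5,0,1,0,0,0,0,1,0,0,0,0,1]}}

```text
clock: 11.6
eef_pos: [517.9, -269.2, 137.1]
eef_rot: [3.141, 0.0, 1.3]
wrist_force: [0.0, -0.3, 2.9]
finger_gap: 25.7
finger_force: 25.0
```

```bash
python3 -c "
from h import *
s=manip.read_state();print(s['wrist_force'],s['eef_pos'])
"
```

```text
[ 0.03983199 -0.32766683  2.87851735] [ 517.90316878 -269.15764427  137.07509091]
```

{"api": "step_arm", "payload": {"series": [0,0,-0.4,0,1,0,0,0,0,1,0,0,0,0,1]}}

```text
clock: 11.98
eef_pos: [517.9, -269.2, 136.7]
eef_rot: [3.141, 0.0, 1.3]
wrist_force: [-0.3, 0.2, 5.5]
finger_gap: 25.8
finger_force: 25.0
```

The slope is 6.5 N/mm at about 27.5 mm, which matches the rubber floor at 27 mm, so the red post is the right one. I return the rod.

{"api": "step_arm", "payload": {"series": [0,0,8,0,1,0,0,15,0,1,0,0,20,0,1,0,0,40,0,1,0,0,45,0,1,-3.3,45,0,0,1,-4,50,0,0,1,-4,50,0,0,1,-4,50,0,0,1,-4,50,0,0,1,0,37.2,0,0,1,0,0,-25,0,1,0,0,-30,0,1,0,0,0,0,1,0,0,0,0,1]}}

```text
clock: 13.85
eef_pos: [498.8, 13.0, 211.0]
eef_rot: [3.14, -0.0, 1.3]
wrist_force: [-0.2, 0.3, -1.7]
finger_gap: 25.6
finger_force: 25.0
```

```bash
python3 - <<'E'
from h import *
s=manip.read_state();print(s['eef_pos'],s['eef_rot'],s['clock'],s['wrist_force'])
for c in ('wrist','scene'):
    im,w=shot(c,'r'+c)
    m=(w[...,2]>s['eef_pos'][2]-100)&(w[...,2]<s['eef_pos'][2]-70)&(np.hypot(w[...,0]-498,w[...,1]-13)<16)
    print(m.sum(),np.round([w[m].min(0),w[m].max(0),w[m].mean(0)],1).tolist())
    for p in ((513.8,158.5),(529,211.5),(544.5,266),(559.4,319.8)): print(top(w,p,126))if c=='wrist' and 0 else 0
E
```

```text
[498.82624232  12.96366903 210.95867691] [ 3.14033523e+00 -1.80634498e-04  1.29958266e+00] 13.85 [-0.24723328  0.2683838  -1.73918965]
114 [[494.0, 11.8, 111.0], [505.4, 19.0, 140.7], [500.7, 17.4, 127.1]]
20 [[500.2, 10.3, 111.7], [509.0, 20.2, 140.0], [503.4, 15.4, 126.4]]
```

{"api": "step_arm", "payload": {"series": [-0.3,0,-10,0,1,0,0,-10,0,1,0,0,-3,0,1,0,0,-3,0,1,0,0,-3,0,1,0,0,-3,0,1,0,0,0,0,1]}}

```text
clock: 14.82
eef_pos: [498.1, 13.1, 177.3]
eef_rot: [-3.141, 0.0, 1.3]
wrist_force: [-0.3, 0.4, -1.4]
finger_gap: 25.8
finger_force: 25.0
```

{"api": "step_arm", "payload": {"series": [0.2,0,-10,0,1,0,0,-12,0,1,0,0,-14,0,1,0,0,-12,0,1,0,0,-8,0,1,0,0,-5,0,1,0,0,-2,0,1,0,0,0,0,1]}}

```text
clock: 15.82
eef_pos: [498.5, 13.1, 114.6]
eef_rot: [3.141, -0.0, 1.3]
wrist_force: [-0.1, -0.1, -0.9]
finger_gap: 25.4
finger_force: 25.0
```

{"api": "step_arm", "payload": {"series": [0,0,-1,0,1,0,0,-1,0,1,0,0,-0.8,0,1,0,0,0,0,1,0,0,0,0,1]}}

```text
clock: 16.45
eef_pos: [498.4, 13.1, 111.7]
eef_rot: [3.142, -0.0, 1.3]
wrist_force: [0.2, 0.2, -1.9]
finger_gap: 25.4
finger_force: 25.0
```

{"api": "step_arm", "payload": {"series": [0,0,-0.3,0,1,0,0,0,0,0.8,0,0,0,0,0.6,0,0,0,0,0.3,0,0,0,0,0,0,0,0,0,0,0,0,0,0,0,0,0,20,0,0,0,0,40,0,0,0,0,50,0,0,0,0,20,0,0,0,30,0,0,0,0,25,0,0,0,0,0,0,0,0,0,0,0,0,0]}}

```text
clock: 18.32
eef_pos: [498.4, 67.6, 241.3]
eef_rot: [-3.141, 0.0, 1.3]
wrist_force: [-0.7, 0.3, -0.3]
finger_gap: 94.2
finger_force: 0.0
```

```bash
python3 - <<'E'
from h import *
s=manip.read_state();print(s['eef_pos'],s['clock'],s['finger_gap'])
im,w=shot('wrist','w5')
for p in ((513.8,158.5),(529,211.5),(544.5,266),(559.4,319.8)): print(top(w,p,126))
a,w=shot('scene','c5'); print('rod',top(w,(498,14),126)); a,w=shot('side','s5'); print('rod',top(w,(497,15),126))
E
```

```text
[498.35272501  67.64906142 241.28660925] 18.325 94.20892199203057
(645, array([514.7, 157. ,  12.2, 514.7, 156.8, 126.6]))
(734, array([529.5, 210.8,  12.4, 529.2, 210.4, 126.7]))
(0, array([ 0.,  0.,  0., nan, nan, nan]))
(0, array([ 0.,  0.,  0., nan, nan, nan]))
rod (42, array([499.1,  13.2,  12.8, 500.1,  13.9, 125.9]))
rod (51, array([497.2,  14.1,  13.4, 494.7,  16.6, 127.4]))h.py:24: RuntimeWarning: Mean of empty slice.
  return len(q),np.round([x,y,rr,*q.mean(0)],1)
  ret = um.true_divide(
```

View pics/w5.png

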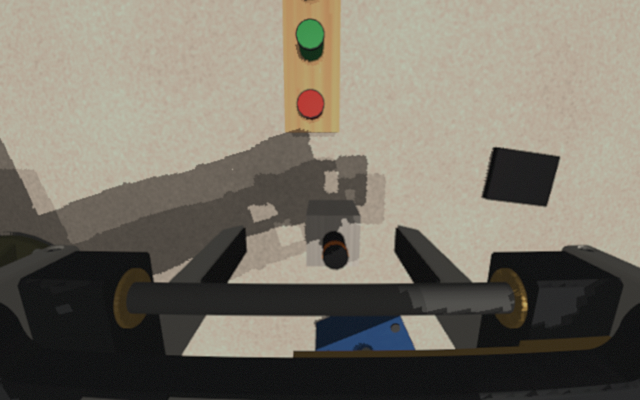

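The rod is back in its stand at (334,250). Red is at (311,104), with the rack aligned to the view. I go to grasp red.

{"api": "step_arm", "payload": {"series": [8,45,0,0,0,8.3,44.4,0,0,0,0,0,-45,0,0,0,0,-45,0,0,0,0,-25,0,0,0,0,-15,0,0,0,0,0,0,0,0,0,0,0,1,0,0,0,0,1,0,0,0,0,1,0,0,0,0,1,0,0,0,0,1,0,0,0,0,1,0,0,0,0,1,0,0,0,0,1,0,0,0,0,1,0,0,0,0,1,0,0,0,0,1], "squeeze": 25}}

```text
clock: 20.72
eef_pos: [514.7, 157.5, 111.3]
eef_rot: [-3.142, 0.0, 1.3]
wrist_force: [-0.5, 1.3, -0.9]
finger_gap: 23.4
finger_force: 25.0
```

{"api": "step_arm", "payload": {"series": [0,0,10,0,1,0,0,20,0,1,0,0,40,0,1,0,0,45,0,1,0,0,34,0,1,0,-26,0,0,1,0,-50,0,0,1,1,-50,0,0,1,1,-50,0,0,1,1,-50,0,0,1,0,-50,0,0,1,0,-50,0,0,1,0,-50,0,0,1,0,-50,0,0,1,0,0,-40,0,1,0,0,-30,0,1,0,0,-15,0,1,0,0,0,0,1,0,0,0,0,1]}}

```text
clock: 23.1
eef_pos: [518.2, -268.6, 176.9]
eef_rot: [3.14, 0.001, 1.3]
wrist_force: [-0.1, -0.3, -0.6]
finger_gap: 23.3
finger_force: 25.0
```

```bash
python3 - <<'E'
from h import *
s=manip.read_state();print(s['eef_pos'],s['eef_rot'],s['clock'],s['wrist_force'],s['finger_gap'])
im,W=shot('wrist','w6');a,Wb=shot('side','s6')
cv2.imwrite('pics/m6.png',np.hstack([cv2.resize(im[120:320,240:400],(400,500)),cv2.resize(a[120:245,345:445],(400,500))]))
z=s['eef_pos'][2]
for w in (W,Wb):
    m=(w[...,2]>z-82)&(w[...,2]<z-50)&(np.hypot(w[...,0]-518,w[...,1]+268)<16)
    print(m.sum(),np.round([w[m].min(0),w[m].max(0),w[m].mean(0)],1).tolist())
E
```

```text
[ 518.18986949 -268.63704078  176.85803687] [3.13961582e+00 5.54773811e-04 1.30002820e+00] 23.1 [-0.12289486 -0.32279327 -0.55719746] 23.33023823175719
138 [[512.9, -269.9, 96.5], [524.5, -263.5, 126.5], [519.8, -264.9, 111.7]]
28 [[510.8, -271.4, 99.4], [521.4, -262.3, 125.7], [515.4, -265.1, 111.9]]
```

View pics/m6.png

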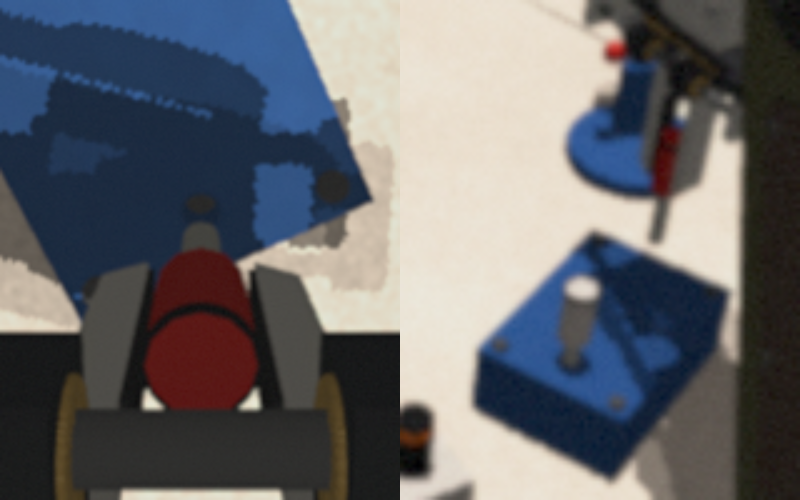

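The post is centred over the hole at (201,203) in the left crop. I lower it gently.

{"api": "step_arm", "payload": {"series": [-0.2,0,-10,0,1,0,0,-10,0,1,0,0,-6,0,1,0,0,-2,0,1,0,0,-2,0,1,0,0,-2,0,1,0,0,-2,0,1,0,0,-2,0,1,0,0,0,0,1]}}

```text
clock: 24.32
eef_pos: [517.6, -268.4, 139.3]
eef_rot: [3.141, -0.0, 1.3]
wrist_force: [2.5, 1.1, -1.7]
finger_gap: 23.8
finger_force: 25.0
```

{"api": "step_arm", "payload": {"series": [0.3,0,-2,0,1,0,0,-2,0,1,0,0,-2,0,1,0,0,-2,0,1,0,0,-2,0,1,0,0,-2,0,1,0,0,-2,0,1,0,0,-2,0,1,0,0,0,0,1]}}

```text
clock: 25.45
eef_pos: [517.8, -268.4, 123.1]
eef_rot: [-3.141, -0.0, 1.3]
wrist_force: [3.1, 1.9, -2.3]
finger_gap: 23.4
finger_force: 25.0
```

{"api": "step_arm", "payload": {"series": [0.3,0.2,-2,0,1,0,0,-2,0,1,0,0,-1,0,1,0,0,-0.5,0,1,0,0,0,0,1]}}

```text
clock: 26.08
eef_pos: [518.0, -268.3, 117.7]
eef_rot: [-3.141, 0.0, 1.3]
wrist_force: [0.7, 0.4, -2.0]
finger_gap: 23.4
finger_force: 25.0
```

{"api": "step_arm", "payload": {"series": [0,0,-0.5,0,1,0,0,-0.4,0,1,0,0,0,0,1]}}

```text
clock: 26.45
eef_pos: [518.0, -268.3, 116.9]
eef_rot: [-3.141, 0.0, 1.3]
wrist_force: [-0.1, 0.9, -1.8]
finger_gap: 23.5
finger_force: 25.0
```

{"api": "step_arm", "payload": {"series": [0,0,-0.3,0,1,0,0,0,0,1]}}

```text
clock: 26.7
eef_pos: [518.1, -268.3, 116.7]
eef_rot: [3.142, 0.0, 1.3]
wrist_force: [0.6, 0.1, 0.2]
finger_gap: 23.7
finger_force: 25.0
```

{"api": "step_arm", "payload": {"series": [0,0,-0.3,0,1,0,0,0,0,1]}}

```text
clock: 26.95
eef_pos: [518.1, -268.3, 116.4]
eef_rot: [3.141, 0.0, 1.3]
wrist_force: [-0.2, 0.2, 1.2]
finger_gap: 23.8
finger_force: 25.0
```

It is standing on the floor, so I release and retreat upward.

{"api": "step_arm", "payload": {"series": [0,0,0,0,0.8,0,0,0,0,0.6,0,0,0,0,0.3,0,0,0,0,0,0,0,0,0,0,0,0,0,0,0,0,0,20,0,0,0,0,40,0,0,0,0,50,0,0,0,0,50,0,0,0,-40,0,0,0,0,-40,0,0,0,0,0,0,0,0,0,0,0,0,0]}}

```text
clock: 28.7
eef_pos: [518.0, -347.9, 276.2]
eef_rot: [-3.141, -0.0, 1.3]
wrist_force: [0.2, -0.1, 0.0]
finger_gap: 93.7
finger_force: 0.0
```

```bash
python3 - <<'E'
from h import *
s=manip.read_state();print(s['eef_pos'],s['clock'],s['finger_gap'])
im,w=shot('wrist','w7')
print('red',top(w,(518,-268.5),132,dz=8),'fixed',top(w,(499,-153),132,dz=8))
a,wa=shot('scene','c7');b,wb=shot('side','s7')
for q in (wa,wb): print('rod',top(q,(498,14),126),'red',top(q,(518,-268.5),132,dz=8))
cv2.imwrite('pics/m7.png',np.hstack([im[0:300,160:480],b[120:320,220:440].repeat(1,0) if 0 else cv2.resize(b[120:320,220:440],(330,300))]))
E
```

```text
[ 518.03749828 -347.91820207  276.17694299] 28.7 93.71403769913174
red (518, array([ 518.4, -269. ,   12.3,  518.6, -269. ,  132.1])) fixed (454, array([ 499.1, -154.2,   12.4,  498.6, -158. ,  131.9]))
rod (39, array([498.4,  13.7,  12.9, 499.3,  14.4, 125.8])) red (41, array([ 517.2, -266.5,   13.2,  518.4, -265.3,  131.3]))
rod (68, array([498. ,  13.9,  14.6, 496.6,  15.7, 127.4])) red (54, array([ 519. , -267.7,   14.2,  515.8, -266.1,  132.2]))
```

View pics/m7.png

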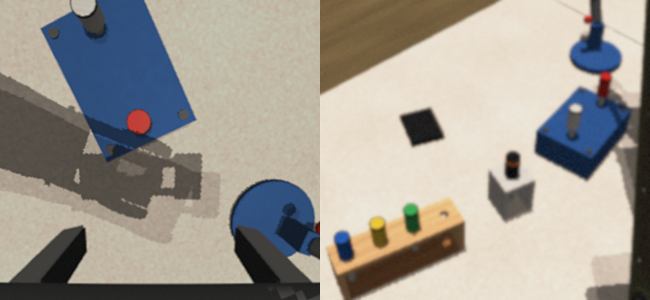

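The red post stands upright in the socket at (139,121), level with the fixed post (132 mm). The rod hangs at (512,165), and the other three posts are still in the rack.

```bash
python3 -c "
from cell import manip
print(manip.sign_off())"
```

```text
the job is handed in; nothing more can be done
None
```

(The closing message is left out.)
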